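# Lay the carton down and flip the bread box shut

### The job

The bread box will not close because a tall carton is standing up in it at one end. Push the carton over so that it lies flat on its broad face on the floor of the box, towards the middle, then flip the wooden lid over so that it is fully shut. Only push with the fingers: do not lift the carton, and leave the small jar in the box and everything else on the table standing where it is.

Things in the scene. Friction and masses are not known exactly. Their poses are not given: they have to be found in the camera images.
- breadbox: White open-topped bread box, fixed: 212 mm (its x) by 412 mm (its y) outside, 85 mm tall, walls and floor 6 mm. Origin at the centre of its underside. Its x axis points from the hinged side, nearest the robot, to the far side; y runs along its length. The carton stands at one end along y, the jar at the other; which is which varies.
- lid (a joint): Hinge of the wooden lid, rad: 0 fully shut, 1.57 upright, larger leans back towards the robot (stop at 1.95); starts between 1.6 and 1.85. The hinge line is the top of the box's near long wall (box x = -106 mm, 85 mm high). The stiff hinge holds the lid where it is left within about 0.35 rad of upright; pushed away from the robot below about 1.0 rad it falls shut by itself in about a second.
- lid_edge (a point): Middle of the free edge of the lid (middle of its thickness and length), about 295 mm above the table while open. The lid is a flat board, 214 mm from hinge to free edge, 416 mm along the box, 14 mm thick, 0.35 kg; shut, its upper face is 99 mm above the table. About 2 N at the free edge moves it.
- carton: Brown cardboard carton, rigid, 0.25 to 0.5 kg, standing in the box: 110 mm wide (its x, roughly along the box's x), 55 mm thick (its y, roughly along the box's y), 160 mm tall (its z). Origin at the centre of its underside, at first 6 mm above the table. Pushed near its top along its thickness it tips without sliding and falls over past about 0.33 rad of tilt.
- carton_mid (a point): Centre of the carton; 86 mm above the table while it stands, 33.5 mm when it lies flat on its broad face in the box.
- jar: Small amber glass jar with steel lid, 66 mm across, 75 mm tall, standing upright at the other end of the bread box. Origin at the centre of its underside. It stays there.
- mug: Bystander: white mug, 80 mm across, 90 mm tall, handle at its +y; origin at the centre of its underside.
- can: Bystander: steel can with a paper label, 74 mm across, 100 mm tall; origin at the centre of its underside.
- tape: Bystander: roll of yellow tape lying flat, 90 mm across, 45 mm tall; origin at the centre of its underside.
- loaf: Bystander: brown loaf, 130 x 230 x 75 mm, on the white cutting board (12 mm thick); origin at the centre of its underside.
- crust: Bystander: thick slice of bread standing on its edge on the cutting board, 100 x 22 x 70 mm tall; origin at the centre of its underside.
Things that resemble listed ones, but are neither listed nor needed, are in the scene too. What is shaped like the carton but black, green or red is not meant.

How it is judged:
By the outcome, as a careful person would: the job done as asked, in the order asked, and still so for the second after the job is handed in, with the robot touching nothing.
It also fails if it takes over 54 s, if anything falls off the work surface, if the arm or the gripper's body presses on something with over 40 N, if the wrist force passes 120 N, or if a joint passes its speed limit or range.

### The arm

A 6-joint arm with a two-finger parallel gripper is mounted at the origin on the work surface. World frame = base frame: x ahead of the robot, y to its left, z up, the work surface at z = 0. Lengths are in mm, angles in rad, forces in N, time in s.
With the tool pointing down it reaches from about 300 to 775 mm from the base axis. Payload 14.6 kg.
Tool frame: the origin (TCP) lies at the very end of the fingers, on their centre line; the grasp point (between the pads) lies 19 mm behind it (pinch_z is the distance from the TCP to the grasp point, in mm); x points along the fingers, z is the direction in which the jaws open and shut, and the axes are right-handed (so a half turn about x gives the same grasp; the last joint's range is limited). The gripper opens to 94 mm and grips with 3 to 60 N. Pads are 16 mm wide; open, the fingers measure 119 mm over their backs; the gripper's body (75 mm by 177 mm) begins 78 mm behind the grasp point.
Start: joints at [1.078, 0.3, 1.521, -0, 1.321, -0.067], TCP at [227.173, 500.881, 183.546] pointing down, gripper open.
Joint ranges: [-3.03, 3.03], [-0.79, 2.21], [0.23, 2.52], [-1.04, 4.18], [0, 3.07], [-2.55, 2.55]. Speed limits (rad/s): [2.22, 2.22, 2.57, 3.14, 3.14, 3.14].

### API

Orientations are given as [roll, pitch, yaw] about the fixed x, y, z axes, in that order (R = Rz(yaw) Ry(pitch) Rx(roll)).
In Python, from cell import read_state, camera, sign_off, pinch_z gives the robot as it stands. The module is installed in compiled form; this text tells all that it offers.
- The arm moves only by the tool arm_command, never from a script. Its argument "series" is a list of rows, each a list of 3 entries, a list of its own where there are three numbers: the finger opening in mm, from 0 to 94, then the shift along the tool's x, y, z in mm, then the turn about the tool's x in degrees. A call has 1 to 12 rows; each row is the pose to reach, as a shift and turn from the pose measured when the call began, along the tool's axes at that moment; what a row does not reach only later rows make up. A row lasts 1/8 s, in which the tool goes at most 62.5 mm and 10.7 degrees, less where a joint would pass 70% of its speed; a pose out of reach is approached as far as the arm can. A call with a gripper value outside its range is refused whole. The fingers move at their own pace and stop on an object; "newtons" is the grip in N (left out, the last holds). Time passes only in rows, so rows that repeat a pose let the fingers close. It gives the time, the measured TCP pose, the force and the opening at its end, in the units of the state.
- read_state(): the state, without advancing time (a new reading comes with each control period).
- camera(name): name is "side" or "top"; returns a dict with "pixels" (400x640x3 uint8, red, green, blue), "range_z" (400x640 float32, mm along the optical axis (not along the pixel's ray), 0 where there is no reading), "fov_y" (degrees; the focal length in pixels is half the picture's height over the tangent of half this angle, whatever the lens; pixels are square), "cx", "cy" (the principal point, pixels), "R" (3x3) and "t" (3): a world point X has camera coordinates R X + t. Camera axes: x right, y down, z forward; pixel columns grow to the right and rows downward; lengths in mm; the calibration is good to about 2 mm. A picture is of the moment at which its call begins.
- sign_off(): hands the job in, once; it reports no verdict.
The state is a dict: "clock": time; "joints": joint angles; "qd": joint speeds; "effort": joint torques, N m; "eef_pos": TCP position; "eef_rot": TCP orientation; "wrist_force": force on the tool from outside, world axes, zero at the start; "moment": the same for the moment, N m; "finger_gap": finger opening in mm.
Only numpy, scipy, OpenCV 4.12 (cv2) and the standard library are available. Lean on these libraries where they do the work, as an engineer would, in place of code of your own. Each camera call takes 0.05 s, during which the arm holds its last target.

## Working session

There is one attempt and no reset: what is moved stays moved. The work goes in short steps, Python scripts to look and compute and a tool call to move; the robot and the scene stay as the last step left them, time stands still between calls to the robot, and variables do not carry over. Pictures are saved under pics/ and viewed, and the job is handed in when it is done.

Besides the shell and the picture viewer there is one more tool, called after "Call:" by a JSON object that holds its "method" and its "body". arm_command: Moves the arm, as the interface text tells. Its arguments: {"type":"object","properties":{"series":{"type":"array"},"newtons":{"type":"number"}},"required":["series"]}

```bash
mkdir -p pics
cat > h.py <<'E'
import numpy as np, cv2
from cell import *
def snap(name,fn):
    c=camera(name); cv2.imwrite('pics/'+fn,cv2.cvtColor(c['pixels'],cv2.COLOR_RGB2BGR)); return c
def pts(c):
    z=c['range_z'].astype(float); h,w=z.shape; f=h/2/np.tan(np.radians(c['fov_y'])/2)
    u,v=np.meshgrid(np.arange(w),np.arange(h))
    P=np.stack([(u-c['cx'])/f*z,(v-c['cy'])/f*z,z],-1)
    W=(P-np.array(c['t']))@np.array(c['R']); W[z==0]=np.nan
    return W
E
python3 - <<'E'
from h import *
for n in('top','side'):
    c=snap(n,n+'1.png'); np.savez(n+'1.npz',**c); W=pts(c)
    print(n,c['fov_y'],c['cx'],c['cy'],-np.array(c['R']).T@c['t'])
s=read_state();print(s)
E
```

```text
top 42.33660018405557 316.06411383601466 201.14210495942646 [ 1.13582457e+02 -1.49434779e+00  1.60437428e+03]
side 57.11042861798253 323.53006702815634 195.55928012562285 [ 807.99720137 -697.28813044  719.82568912]
{'clock': 0.1, 'joints': array([ 1.07837872e+00,  3.00390385e-01,  1.52151977e+00, -2.03053674e-05,
        1.32067939e+00, -6.66050681e-02]), 'qd': array([ 0.00146249, -0.00107466, -0.00241489,  0.00090411,  0.00068979,
        0.00044731]), 'effort': array([-1.59508098e-03, -5.32637787e+01, -3.53282726e+01,  7.08582345e-02,
        2.34507979e-02, -3.44784723e-05]), 'eef_pos': array([227.07423612, 500.65897352, 183.056544  ]), 'eef_rot': array([ 3.09471487,  1.56979924, -2.04348161]), 'wrist_force': array([-1.38079963e-04,  5.07877583e-01, -7.25415092e-01]), 'moment': array([ 0.039112  ,  0.05150919, -0.01994725]), 'finger_gap': 93.82956555215235}
```

View pics/top1.png

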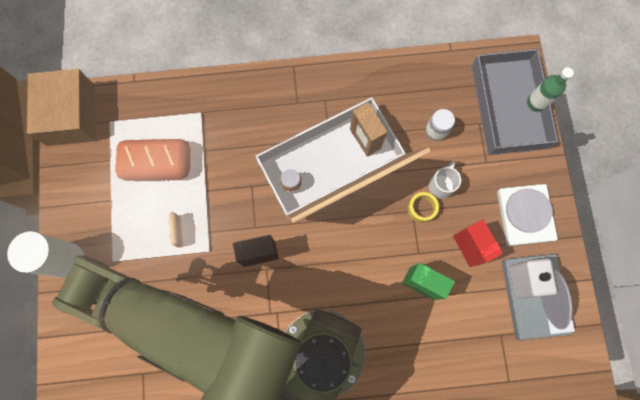

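View pics/side1.png

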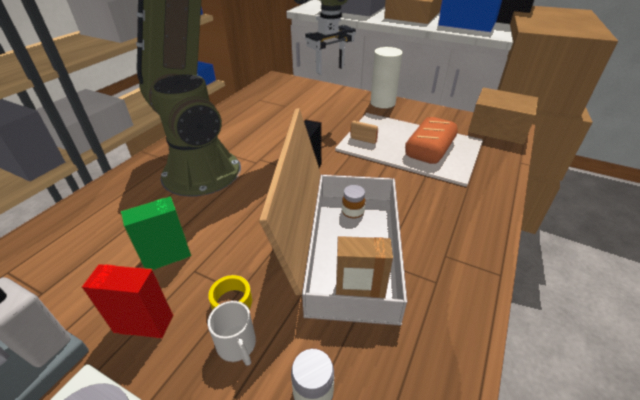

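The top view has the carton's top at about (369,130) at the box's -y end, next to the mug (446,182) and can (441,124). The jar is at (290,180), and the lid's edge runs from (293,218) to (429,150). The side view agrees.

Run:
```python
from h import *
c=dict(np.load('top1.npz'));W=pts(c);print(np.round(c['R'],3))
c2=dict(np.load('side1.npz'));W2=pts(c2)
for n,uv in dict(can=(441,118),mug=(440,182),tape=(424,194),jar=(290,176),carton=(369,125),lidL=(293,218),lidR=(429,150),floor=(330,165)).items(): print(n,W[uv[1],uv[0]].round(0))
u,v=np.meshgrid(np.arange(640),np.arange(400))
def rect(W,m,n):
    p=W[m][:,:2].astype(np.float32); r=cv2.minAreaRect(p); print(n,m.sum(),np.round(r[0]),np.round(r[1]),round(r[2],1),'z',np.nanmedian(W[m][:,2]).round(1)); print(cv2.boxPoints(r).round(0).tolist())
roi=(u>340)&(u<395)&(v>95)&(v<160)
rect(W,roi&(abs(W[...,2]-166)<6),'carton top')
roi=(u>250)&(u<412)&(v>92)&(v<222)
rect(W,roi&(abs(W[...,2]-85)<4)&(c['pixels'].min(-1)>140),'rim')
rect(W,(u>275)&(u<305)&(v>165)&(v<195)&(abs(W[...,2]-81)<5),'jar top')
# lid from side
px=c2['pixels']; roi=(u>262)&(u<320)&(v>105)&(v<300)&(W2[...,2]>110)&(W2[...,2]<310)
P=W2[roi]; print(len(P)); 
np.save('lidP.npy',P)
q=P[P[:,2]>285]; print('lid top pts',q.min(0),q.max(0))
```

```text
[[-0.103 -0.995 -0.004]
 [-0.972  0.101 -0.214]
 [ 0.213 -0.018 -0.977]]
can [ 664. -440.   97.]
mug [ 484. -430.    6.]
tape [ 442. -365.   42.]
jar [534.  42.  76.]
carton [ 642. -207.  160.]
lidL [362.  38. 291.]
lidR [ 508. -339.  288.]
floor [576. -87.   6.]
carton top 626 [ 651. -211.] [110.  57.] 23.1 z 165.0
[[589.0, -206.0], [612.0, -258.0], [713.0, -215.0], [691.0, -163.0]]
rim 536 [586. -88.] [211. 412.] 21.9 z 84.3
[[411.0, 64.0], [565.0, -319.0], [761.0, -240.0], [607.0, 142.0]]
jar top 235 [511.  48.] [56. 89.] 65.3 z 80.1
[[459.0, 41.0], [540.0, 4.0], [564.0, 55.0], [483.0, 92.0]]
5980
lid top pts [ 354.49483654 -342.80267009  285.02962395] [518.45681938  40.15518285 292.46422491]
```

```bash
cat >> h.py <<'E'
from scipy.spatial.transform import Rotation as Ro
C=np.array([586,-88.]); A=np.radians(21.9); EX=np.array([np.cos(A),np.sin(A)]); EY=np.array([-EX[1],EX[0]])
def tobox(p): d=np.array(p)[:2]-C; return d@EX,d@EY
def toworld(bx,by,z): q=C+bx*EX+by*EY; return np.array([q[0],q[1],z])
def plan(*targets):
    s=read_state(); R=Ro.from_euler('xyz',s['eef_rot']).as_matrix()
    print('tool axes\n',R.round(3),s['eef_pos'].round(1),'box',np.round(tobox(s['eef_pos']),1))
    for t in targets: print(np.round(t),'shift',(R.T@(t-s['eef_pos'])).round(1))
    return R
E
python3 - <<'E'
from h import *
c=dict(np.load('top1.npz'));W=pts(c)
for n,p in dict(jar=(533,46),can=(664,-440),crt=(651,-211),lidL=(362,38),lidR=(508,-339)).items(): print(n,np.round(tobox(p)))
R=plan(toworld(14,-100,330),toworld(14,-200,330),toworld(14,-200,150))
# desired z axis along EX : angle about tool x
z=np.array([*EX,0]); print('turn deg',np.degrees(np.arctan2(-(R[:,1]@z),R[:,2]@z)), np.degrees(np.arctan2((R[:,1]@z),-R[:,2]@z)))
u,v=np.meshgrid(np.arange(640),np.arange(400))
m=(u>60)&(u<320)&(v>250)&(W[...,2]>150)
for r in range(0,700,75):
    rr=np.hypot(W[...,0],W[...,1]); k=m&(abs(rr-r)<38)
    if k.any(): print(r,np.nanpercentile(W[k][:,2],[5,50,95]).round())
E
```

```text
jar [  1. 144.]
can [ -59. -356.]
crt [  14. -138.]
lidL [-161.  200.]
lidR [-166. -204.]
tool axes
 [[-0.    -0.911  0.413]
 [-0.001  0.413  0.911]
 [-1.     0.    -0.001]] [227.1 500.7 183.1] box [-113.5  680.1]
[ 636. -176.  330.] shift [-146.5 -652.  -447. ]
[ 674. -268.  330.] shift [-146.5 -724.3 -516. ]
[ 674. -268.  150.] shift [  33.5 -724.3 -515.9]
turn deg 43.703041307607855 -136.29695869239214
0 [302. 306. 310.]
75 [259. 646. 687.]
150 [646. 686. 692.]
225 [615. 642. 663.]
300 [551. 608. 626.]
375 [161. 580. 597.]
450 [522. 550. 567.]
525 [460. 508. 526.]
600 [494. 505. 511.]
```

Call:
{"method": "arm_command", "body": {"series": [[50,[-50,0,0],0],[50,[-100,0,0],0],[50,[-147,0,0],0],[50,[-147,-45,-32],4],[50,[-147,-90,-64],8],[50,[-147,-135,-96],12],[50,[-147,-180,-128],16],[50,[-147,-225,-160],20],[50,[-147,-270,-192],24],[50,[-147,-315,-224],28],[50,[-147,-360,-256],32],[50,[-147,-400,-280],36]], "newtons": 10}}

```text
clock: 1.6
eef_pos: [476.3, 78.6, 330.2]
eef_rot: [-2.751, 1.57, -2.237]
wrist_force: [0.4, 0.6, 0.2]
finger_gap: 50.2
```

Run:
```python
from h import *
R=plan(toworld(14,-100,330),toworld(14,-200,330))
z=np.array([*EX,0]); print('turn deg',np.degrees(np.arctan2(-(R[:,1]@z),R[:,2]@z)))
print(read_state()['joints'].round(2))
```

```text
tool axes
 [[-0.001 -0.491  0.871]
 [-0.001  0.871  0.491]
 [-1.    -0.    -0.001]] [476.3  78.6 330.2] box [-39.6 195.5]
[ 636. -176.  330.] shift [   0.3 -300.    14.4]
[ 674. -268.  330.] shift [   0.4 -399.1    1.3]
turn deg 7.525472957636282
[ 0.09  0.08  1.45 -0.    1.62 -0.43]
```

Call:
{"method": "arm_command", "body": {"series": [[50,[0,-50,2],2],[50,[0,-100,4],4],[50,[0,-150,6],7],[50,[0,-200,6],7],[50,[0,-250,4],7],[50,[0,-300,3],7],[50,[0,-350,2],7],[50,[0,-399,1],7],[50,[0,-399,1],7]]}}

```text
clock: 2.72
eef_pos: [673.8, -271.4, 326.0]
eef_rot: [2.575, 1.565, 2.963]
wrist_force: [0.3, -0.0, -0.4]
finger_gap: 50.0
```

Run:
```python
from h import *
plan(toworld(14,-200,148))
snap('side','s2.png');snap('top','t2.png')
```

```text
tool axes
 [[-0.005 -0.379  0.925]
 [ 0.001  0.925  0.379]
 [-1.     0.003 -0.005]] [ 673.8 -271.4  326. ] box [  13.  -202.9]
[ 674. -268.  148.] shift [178.    2.4   1.8]
```

View pics/s2.png

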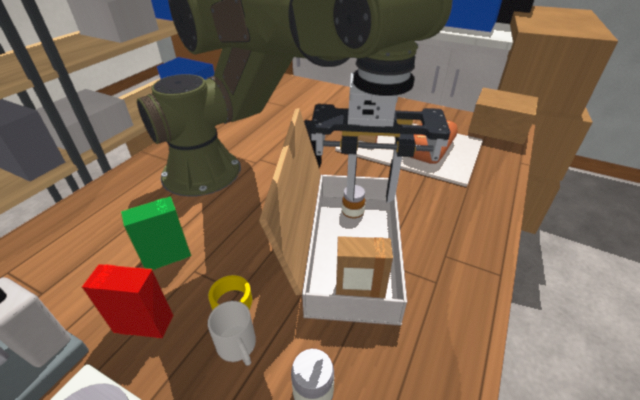

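The side view shows the fingers hovering, with tips at about (353,190) and (393,195). I'll check that against the projected TCP.

Run:
```python
from h import *
c=dict(np.load('side1.npz'));f=200/np.tan(np.radians(c['fov_y'])/2)
p=c['R']@np.array([673.8,-271.4,326])+c['t'];print(c['cx']+f*p[0]/p[2],c['cy']+f*p[1]/p[2])
```

```text
368.5624075732489 207.72952853081
```

Call:
{"method": "arm_command", "body": {"series": [[50,[45,0,2],0],[50,[90,0,2],0],[50,[135,0,2],0],[50,[176,0,2],0],[50,[176,0,2],0]]}}

```text
clock: 3.45
eef_pos: [673.5, -266.0, 151.4]
eef_rot: [2.463, 1.564, 2.856]
wrist_force: [-0.7, -0.2, 0.4]
finger_gap: 50.0
```

Run:
```python
from h import *
plan(toworld(14,-178,150),toworld(14,-110,150))
snap('side','s3.png')
```

```text
tool axes
 [[-0.006 -0.382  0.924]
 [ 0.002  0.924  0.382]
 [-1.     0.004 -0.005]] [ 673.5 -266.   151.4] box [  14.8 -197.7]
[ 665. -248.  150.] shift [ 1.5 19.7 -0.6]
[ 640. -185.  150.] shift [ 1.8 87.7  0.1]
```

View pics/s3.png

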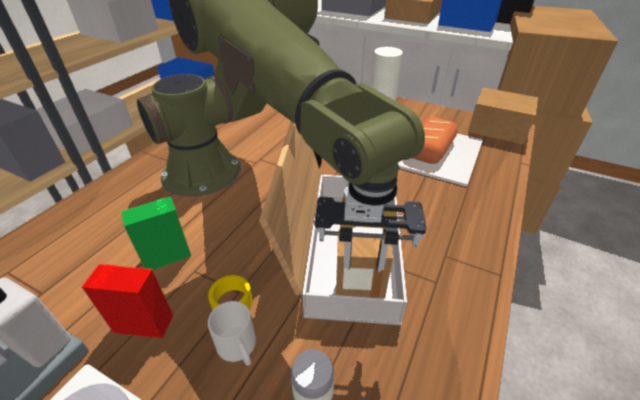

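The fingers at about (350–390, 265) are behind the carton and clear of the can and lid. Next I push slowly.

Call:
{"method": "arm_command", "body": {"series": [[50,[2,12,0],0],[50,[2,20,0],0],[50,[2,27,0],0],[50,[2,34,0],0],[50,[2,41,0],0],[50,[2,48,0],0],[50,[2,55,0],0],[50,[2,62,0],0],[50,[2,69,0],0],[50,[2,76,0],0],[50,[2,83,0],0],[50,[2,90,0],0]]}}

```text
clock: 5.0
eef_pos: [640.0, -183.0, 152.4]
eef_rot: [2.75, 1.569, -3.141]
wrist_force: [-0.3, -0.3, 0.0]
finger_gap: 50.0
```

Run:
```python
from h import *
plan(toworld(14,-110,150))
snap('side','s4.png')
```

```text
tool axes
 [[-0.002 -0.382  0.924]
 [-0.     0.924  0.382]
 [-1.     0.001 -0.002]] [ 640.  -183.   152.4] box [  14.6 -108.3]
[ 640. -185.  150.] shift [ 2.4 -1.7 -0.6]
```

View pics/s4.png

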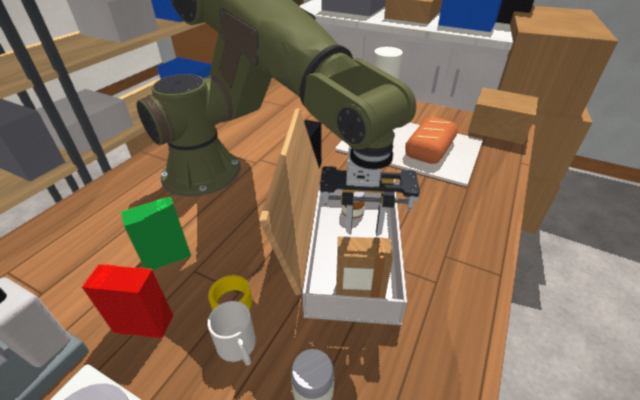

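Run:
```python
from h import *
c=snap('side','s5.png');W=pts(c);p=c['pixels']
a=cv2.imread('pics/s5.png')[150:340,260:440]; cv2.imwrite('pics/s5z.png',cv2.resize(a,None,fx=3,fy=3,interpolation=cv2.INTER_CUBIC))
a=cv2.imread('pics/s3.png')[150:340,260:440]; cv2.imwrite('pics/s3z.png',cv2.resize(a,None,fx=3,fy=3,interpolation=cv2.INTER_CUBIC))
for v in (240,250,262,280,292): print(W[v,365].round(0),np.round(tobox(W[v,365])))
W=pts(dict(np.load('side1.npz')))
for v in (240,250,262,280,292): print('before',W[v,365].round(0),np.round(tobox(W[v,365])))
```

```text
[ 649. -194.  165.] [  19. -122.]
[ 659. -219.  165.] [  19. -149.]
[ 667. -235.  149.] [  20. -166.]
[ 671. -234.   92.] [  24. -167.]
[ 673. -230.   48.] [  28. -165.]
before [ 649. -194.  165.] [  19. -122.]
before [ 660. -220.  166.] [  19. -150.]
before [ 667. -236.  150.] [  20. -167.]
before [ 671. -234.   93.] [  24. -167.]
before [ 674. -232.   50.] [  28. -166.]
```

View pics/s5z.png

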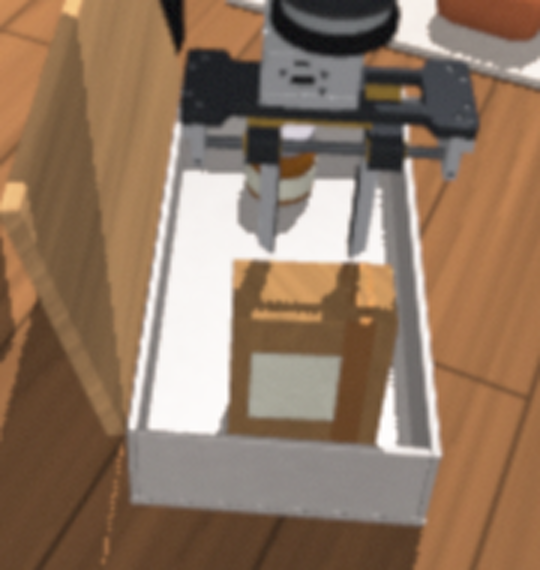

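View pics/s3z.png

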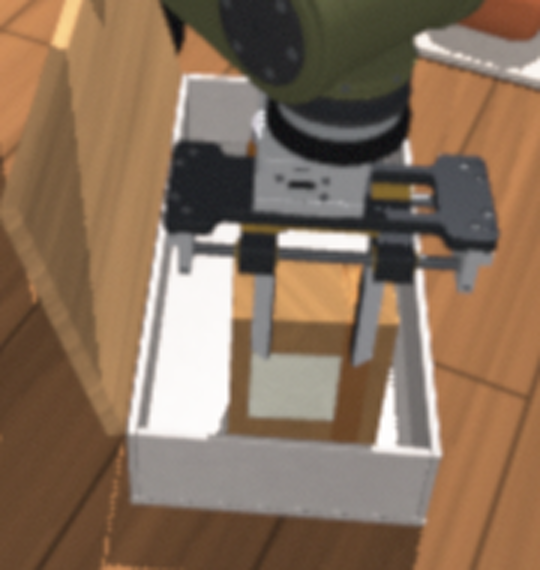

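The carton still stands: the depth readings match those from before the push, and the fingers passed above it. So the tips are higher than the TCP reading says. I'll measure the tips.

Run:
```python
from h import *
c=camera('side');W=pts(c);f=200/np.tan(np.radians(c['fov_y'])/2)
s=read_state();p=c['R']@s['eef_pos']+c['t'];print('expected tcp px',c['cx']+f*p[0]/p[2],c['cy']+f*p[1]/p[2],s['eef_pos'],s['finger_gap'])
u,v=np.meshgrid(np.arange(640),np.arange(400))
B=np.stack(((W[...,:2]-C)@EX,(W[...,:2]-C)@EY),-1)
for lo,hi in((335,362),(368,395)):
    for vv in range(200,242,4):
        k=[(uu,*B[vv,uu].round(),W[vv,uu,2].round()) for uu in range(lo,hi) if W[vv,uu,2]>120]
        if k: print(vv,[tuple(map(int,x)) for x in k[::4]])
t=camera('top');print(-np.array(t['R']).T@t['t'])
```

```text
expected tcp px 362.4632862642094 239.40254827832734 [ 640.11989314 -183.19280327  152.61914053] 49.809303343230866
200 [(341, -33, -138, 284), (345, -26, -140, 286), (349, -19, -142, 288), (353, -11, -140, 287), (358, -2, -136, 284)]
204 [(342, -31, -141, 277), (346, -24, -143, 279), (350, -16, -143, 280)]
208 [(347, -21, -117, 246), (351, -14, -119, 248)]
212 [(347, -21, -118, 236), (351, -13, -119, 238)]
216 [(346, -23, -117, 224), (350, -15, -117, 225)]
220 [(346, -22, -118, 215), (350, -14, -116, 214)]
224 [(346, -22, -118, 204), (350, -14, -116, 203)]
228 [(346, -21, -117, 192), (350, -13, -118, 193)]
232 [(347, -19, -117, 180), (351, -11, -117, 181)]
236 [(338, -37, -115, 165), (342, -29, -114, 165), (346, -20, -115, 166)]
240 [(337, -38, -126, 164), (341, -30, -127, 166), (345, -22, -126, 166), (349, -14, -127, 167), (353, -6, -126, 167), (357, 3, -124, 166), (361, 11, -123, 165)]
200 [(368, 16, -135, 284), (372, 23, -135, 285), (376, 30, -136, 287), (380, 37, -137, 288), (384, 44, -141, 292), (388, 51, -142, 293), (392, 58, -142, 293)]
204 [(380, 41, -111, 256), (384, 45, -141, 282), (388, 52, -141, 283), (392, 59, -142, 284)]
208 [(378, 39, -103, 238), (382, 45, -117, 251)]
212 [(378, 40, -108, 233), (382, 46, -117, 242)]
216 [(377, 39, -102, 216), (381, 45, -116, 230)]
220 [(377, 39, -110, 212), (381, 47, -115, 218)]
224 [(376, 39, -102, 193), (380, 46, -116, 208)]
228 [(376, 40, -110, 190), (380, 46, -119, 200)]
232 [(376, 40, -117, 185), (380, 48, -116, 186)]
236 [(377, 43, -117, 175)]
240 [(368, 25, -123, 167), (372, 33, -122, 166), (376, 42, -120, 165), (380, 50, -119, 165), (384, 58, -118, 165), (389, 68, -117, 165)]
[ 1.13582457e+02 -1.49434779e+00  1.60437428e+03]
```

The tips really are at z ≈ 175, against 152 reported: about 22 mm short of the TCP, although laterally they agree. I'll go back and push lower.

Call:
{"method": "arm_command", "body": {"series": [[50,[-20,0,0],0],[50,[-20,-30,0],0],[50,[-20,-60,0],0],[50,[-20,-90,0],0],[50,[0,-92,0],0],[50,[27,-92,0],0],[50,[27,-92,0],0]]}}

```text
clock: 6.08
eef_pos: [674.0, -267.3, 122.3]
eef_rot: [2.44, 1.564, 2.832]
wrist_force: [0.8, 0.1, 0.5]
finger_gap: 50.0
```

Run:
```python
from h import *
print(pinch_z)
plan(toworld(14,-110,126))
c=snap('side','s6.png');W=pts(c)
a=cv2.imread('pics/s6.png')[150:340,260:440]; cv2.imwrite('pics/s6z.png',cv2.resize(a,None,fx=3,fy=3,interpolation=cv2.INTER_CUBIC))
B=np.stack(((W[...,:2]-C)@EX,(W[...,:2]-C)@EY),-1)
for vv in range(250,290,3): print(vv,[(uu,*B[vv,uu].astype(int).tolist(),int(W[vv,uu,2])) for uu in (344,347,350,378,381,384)])
```

```text
18.8
tool axes
 [[-0.007 -0.382  0.924]
 [ 0.002  0.924  0.383]
 [-1.     0.005 -0.005]] [ 674.  -267.3  122.3] box [  14.8 -199.2]
[ 640. -185.  126.] shift [-3.3 89.2  0.1]
250 [(344, -22, -233, 255), (347, -17, -233, 256), (350, -12, -234, 257), (378, 34, -227, 254), (381, 39, -227, 255), (384, 43, -232, 260)]
253 [(344, -22, -233, 248), (347, -17, -232, 247), (350, -12, -234, 250), (378, 39, -191, 206), (381, 42, -209, 227), (384, 44, -232, 253)]
256 [(344, -21, -209, 212), (347, -16, -208, 212), (350, -11, -208, 212), (378, 39, -197, 204), (381, 43, -208, 218), (384, 44, -233, 247)]
259 [(344, -21, -209, 205), (347, -16, -209, 205), (350, -10, -207, 203), (378, 39, -202, 203), (381, 44, -208, 210), (384, 49, -208, 211)]
262 [(344, -21, -209, 195), (347, -15, -208, 195), (350, -10, -206, 194), (378, 39, -208, 200), (381, 45, -208, 202), (384, 50, -207, 201)]
265 [(344, -21, -209, 188), (347, -15, -210, 189), (350, -8, -166, 136), (378, 40, -208, 192), (381, 46, -207, 192), (384, 51, -207, 193)]
268 [(344, -20, -208, 178), (347, -15, -209, 179), (350, -8, -167, 129), (378, 41, -208, 185), (381, 46, -209, 186), (384, 59, -166, 134)]
271 [(344, -20, -209, 170), (347, -14, -210, 171), (350, -8, -167, 119), (378, 42, -208, 176), (381, 47, -208, 177), (384, 60, -164, 123)]
274 [(344, -20, -209, 161), (347, -14, -208, 161), (350, -7, -168, 110), (378, 43, -208, 167), (381, 48, -207, 166), (384, 61, -163, 112)]
277 [(344, -19, -208, 150), (347, -14, -208, 152), (350, -7, -166, 98), (378, 43, -208, 159), (381, 49, -208, 159), (384, 62, -165, 105)]
280 [(344, -19, -168, 89), (347, -12, -167, 89), (350, -6, -170, 93), (378, 44, -208, 149), (381, 57, -165, 94), (384, 63, -164, 94)]<stdin>:7: RuntimeWarning: invalid value encountered in cast
Traceback (most recent call last):
ValueError: cannot convert float NaN to integer
```

View pics/s6z.png

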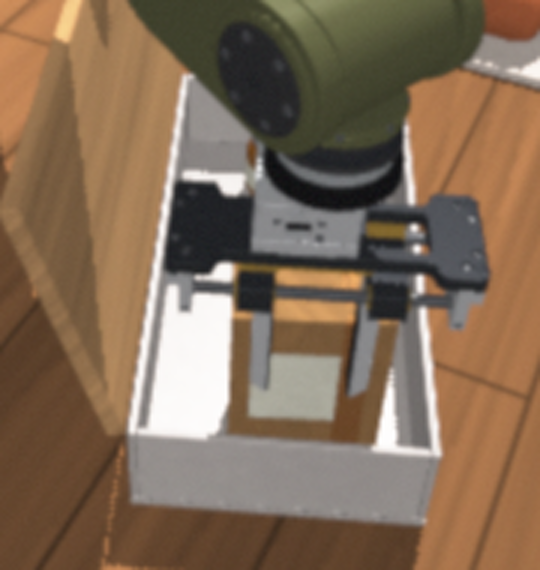

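Tips now at z ≈ 148, behind the carton's upper 18 mm. I'll go 5 mm lower and push.

Call:
{"method": "arm_command", "body": {"series": [[50,[5,12,0],0],[50,[5,20,0],0],[50,[5,27,0],0],[50,[5,34,0],0],[50,[5,41,0],0],[50,[5,48,0],0],[50,[5,54,0],0]]}}

```text
clock: 7.0
eef_pos: [653.9, -217.4, 119.7]
eef_rot: [2.535, 1.567, 2.928]
wrist_force: [1.3, 0.3, 0.6]
finger_gap: 50.2
```

Run:
```python
from h import *
plan(toworld(14,-110,118))
c=snap('side','s7.png');W=pts(c)
a=cv2.imread('pics/s7.png')[150:340,260:440]; cv2.imwrite('pics/s7z.png',cv2.resize(a,None,fx=3,fy=3,interpolation=cv2.INTER_CUBIC))
```

```text
tool axes
 [[-0.004 -0.383  0.924]
 [ 0.001  0.924  0.383]
 [-1.     0.002 -0.003]] [ 653.9 -217.4  119.7] box [  14.8 -145.4]
[ 640. -185.  118.] shift [ 1.8 35.4 -0.4]
```

View pics/s7z.png

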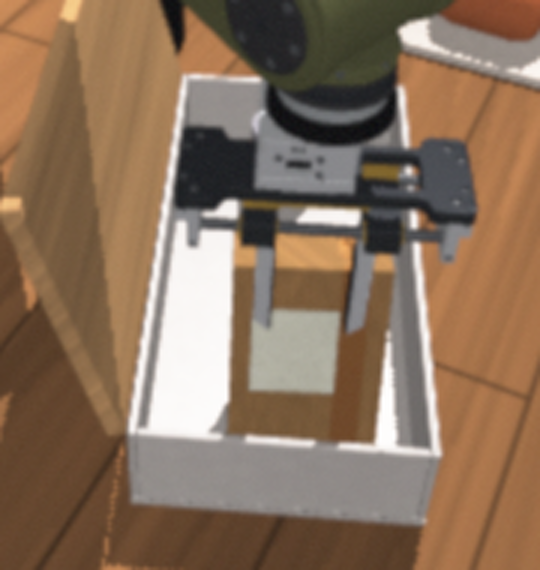

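The carton is tipping about its foot. I'll continue.

Call:
{"method": "arm_command", "body": {"series": [[50,[0,6,0],0],[50,[0,12,0],0],[50,[0,18,0],0],[50,[0,24,0],0],[50,[0,30,0],0],[50,[0,36,0],0],[50,[0,36,0],0],[50,[0,36,0],0]]}}

```text
clock: 8.05
eef_pos: [640.1, -183.6, 119.9]
eef_rot: [2.51, 1.567, 2.903]
wrist_force: [0.1, 0.9, 0.5]
finger_gap: 49.8
```

Run:
```python
from h import *
plan(toworld(14,-110,118))
c=snap('side','s8.png');W=pts(c)
a=cv2.imread('pics/s8.png')[130:340,260:440]; cv2.imwrite('pics/s8z.png',cv2.resize(a,None,fx=2.8,fy=2.8,interpolation=cv2.INTER_CUBIC))
```

```text
tool axes
 [[-0.004 -0.383  0.924]
 [ 0.001  0.924  0.383]
 [-1.     0.002 -0.003]] [ 640.1 -183.6  119.9] box [  14.5 -108.9]
[ 640. -185.  118.] shift [ 1.9 -1.1 -0.5]
```

View pics/s8z.png

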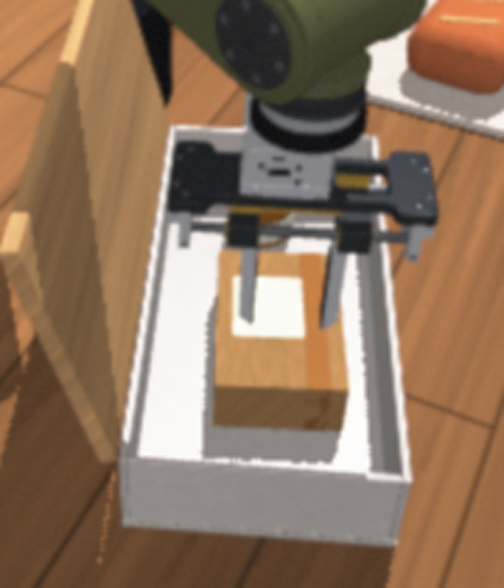

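The carton lies flat (image about 335–385, 220–280). I'll lift off and check it from the top.

Call:
{"method": "arm_command", "body": {"series": [[50,[-50,0,0],0],[50,[-100,0,0],0],[50,[-150,0,0],0],[50,[-200,0,0],0],[20,[-220,0,0],0],[0,[-220,0,0],0],[0,[-220,0,0],0]]}}

```text
clock: 8.98
eef_pos: [640.9, -184.0, 338.1]
eef_rot: [2.475, 1.564, 2.868]
wrist_force: [0.0, 0.1, -0.3]
finger_gap: 23.3
```

Run:
```python
from h import *
plan(toworld(14,0,340),toworld(-218,0,340))
c=snap('side','s9.png');W=pts(c)
B=np.stack(((W[...,:2]-C)@EX,(W[...,:2]-C)@EY,W[...,2]),-1)
m=(abs(B[...,0])<98)&(abs(B[...,1])<198)&(abs(B[...,2]-61)<5)&(B[...,1]<100)
r=cv2.minAreaRect(B[m][:,:2].astype(np.float32));print(m.sum(),r,np.percentile(B[m][:,2],[5,50,95]))
```

```text
tool axes
 [[-0.006 -0.383  0.924]
 [ 0.002  0.924  0.383]
 [-1.     0.004 -0.005]] [ 640.9 -184.   338.1] box [  15.1 -109.5]
[599. -83. 340.] shift [ -1.5 109.5   0. ]
[ 384. -169.  340.] shift [  -0.3  112.  -231.9]
2294 ((-13.97265625, -43.00962829589844), (168.04696655273438, 285.40582275390625), 0.000732112443074584) [58.49609556 60.60635865 62.58600569]
```

View pics/s9.png

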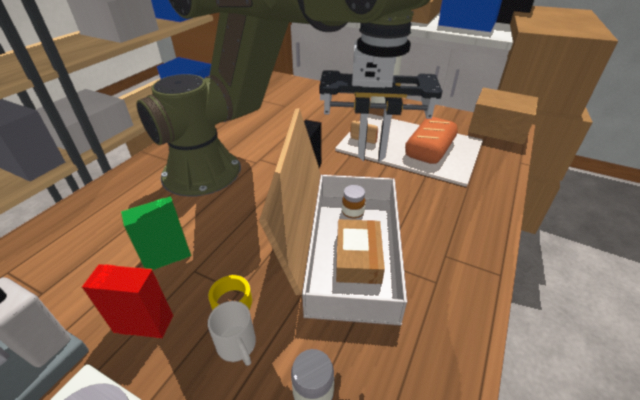

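The carton is flat at (360,250) with its top at z ≈ 61, as expected, and the jar stands at (353,200). Next I go over the lid to the robot's side of it.

Call:
{"method": "arm_command", "body": {"series": [[0,[-5,40,0],0],[0,[-5,80,-30],0],[0,[-5,112,-70],0],[0,[-5,112,-120],0],[0,[-5,112,-170],0],[0,[-5,112,-215],0],[0,[-5,112,-235],0],[0,[-5,112,-235],0]]}}

```text
clock: 10.02
eef_pos: [380.6, -170.7, 344.6]
eef_rot: [2.455, 1.564, 2.847]
wrist_force: [0.3, 0.3, -0.2]
finger_gap: 0.5
```

Run:
```python
from h import *
plan(toworld(-220,0,215))
snap('side','s10.png')
c=snap('top','t10.png');W=pts(c)
```

```text
tool axes
 [[-0.006 -0.381  0.924]
 [ 0.002  0.924  0.381]
 [-1.     0.004 -0.005]] [ 380.6 -170.7  344.6] box [-2.214e+02 -1.000e-01]
[ 382. -170.  215.] shift [129.6  -0.4   2.1]
```

View pics/s10.png

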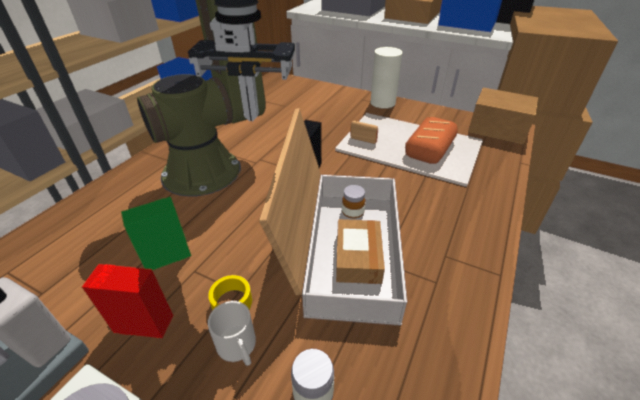

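View pics/t10.png

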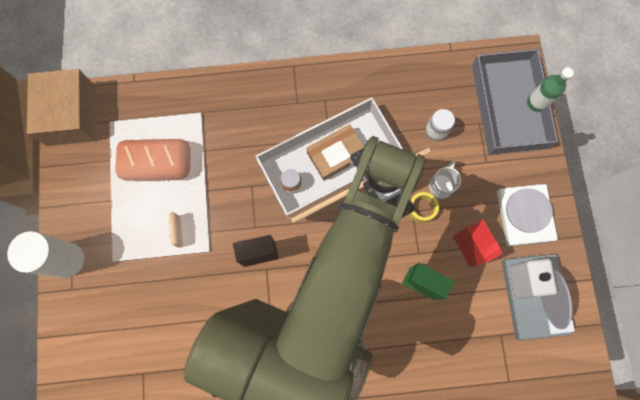

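The gripper is on the robot side of the lid, tips at (250,115), and clear. I'll descend and push.

Call:
{"method": "arm_command", "body": {"series": [[0,[40,0,0],0],[0,[80,0,0],0],[0,[120,0,0],0],[0,[120,0,0],0],[0,[120,0,15],0],[0,[120,0,30],0],[0,[120,0,45],0],[0,[120,0,60],0],[0,[120,0,75],0],[0,[120,0,75],0]]}}

```text
clock: 11.38
eef_pos: [450.7, -140.8, 223.7]
eef_rot: [2.4, 1.563, 2.794]
wrist_force: [0.6, 0.2, 1.2]
finger_gap: 0.6
```

Run:
```python
from h import *
plan(toworld(0,0,225))
snap('side','s11.png')
```

```text
tool axes
 [[-0.007 -0.384  0.923]
 [ 0.003  0.923  0.384]
 [-1.     0.005 -0.006]] [ 450.7 -140.8  223.7] box [-145.2    1.5]
[586. -88. 225.] shift [ -2.2  -3.2 145.2]
```

View pics/s11.png

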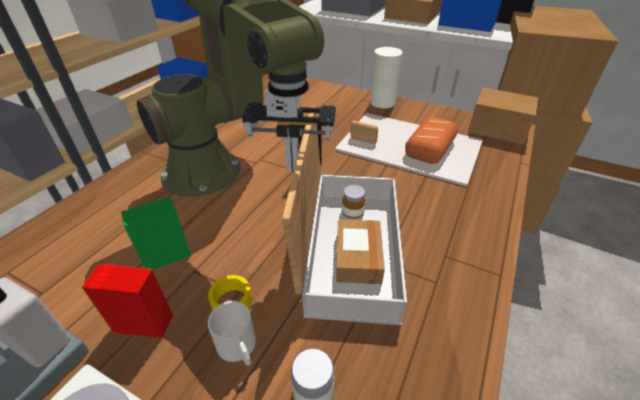

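The lid is moving and its free edge is now near (305,140), with the fingers behind it. I'll keep pushing.

Call:
{"method": "arm_command", "body": {"series": [[0,[0,0,15],0],[0,[0,0,30],0],[0,[0,0,45],0],[0,[0,0,60],0],[0,[0,0,75],0],[0,[0,0,90],0],[0,[0,0,105],0],[0,[0,0,120],0],[0,[0,0,135],0],[0,[0,0,145],0],[0,[0,0,145],0]]}}

```text
clock: 12.8
eef_pos: [584.5, -85.1, 222.5]
eef_rot: [2.422, 1.563, 2.816]
wrist_force: [-0.1, -0.1, -0.5]
finger_gap: 0.6
```

Run:
```python
from h import *
plan(toworld(0,0,225))
snap('side','s12.png')
```

```text
tool axes
 [[-0.008 -0.384  0.923]
 [ 0.003  0.923  0.384]
 [-1.     0.005 -0.006]] [584.5 -85.1 222.5] box [-0.3  3.2]
[586. -88. 225.] shift [-2.5 -3.2  0.3]
```

View pics/s12.png

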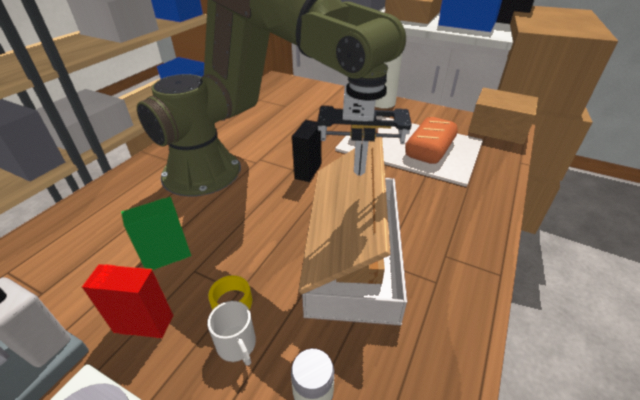

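The lid is falling with its edge at about (385,250). I'll back off upwards and let it settle.

Call:
{"method": "arm_command", "body": {"series": [[0,[-30,0,0],0],[0,[-60,0,0],0],[0,[-90,0,0],0],[0,[-110,0,-40],0],[0,[-110,0,-80],0],[0,[-110,0,-120],0],[0,[-110,0,-160],0],[0,[-110,0,-200],0],[0,[-110,0,-220],0],[0,[-110,0,-220],0],[0,[-110,0,-220],0],[0,[-110,0,-220],0]]}}

```text
clock: 14.35
eef_pos: [382.5, -169.7, 333.7]
eef_rot: [2.401, 1.562, 2.795]
wrist_force: [0.2, -1.0, -0.3]
finger_gap: 0.5
```

Run:
```python
from h import *
c=snap('side','s13.png');W=pts(c)
B=np.stack(((W[...,:2]-C)@EX,(W[...,:2]-C)@EY,W[...,2]),-1)
for lo,hi in((-100,-50),(-50,0),(0,50),(50,100)):
    m=(B[...,0]>lo)&(B[...,0]<hi)&(abs(B[...,1])<195)&(B[...,2]>50)&(B[...,2]<200)
    print(lo,m.sum(),np.percentile(B[m][:,2],[2,50,98]).round(1))
W0=pts(dict(np.load('side1.npz')))
for n,(u,v) in dict(can=(312,362),mug=(232,345),tape=(240,283),loaf=(435,135),crust=(362,133),).items(): print(n,W[v,u].round(),W0[v,u].round())
```

```text
-100 2384 [ 96.3  98.5 100.6]
-50 2420 [ 96.3  98.5 100.6]
0 2438 [ 96.3  98.5 100.8]
50 2465 [ 96.3  98.6 101.1]
can [ 656. -439.   98.] [ 656. -439.   99.]
mug [ 498. -463.   62.] [ 497. -463.   61.]
tape [ 408. -325.   32.] [ 408. -326.   33.]
loaf [656. 427.  88.] [656. 430.  86.]
crust [410. 394.  48.] [410. 395.  47.]
```

View pics/s13.png

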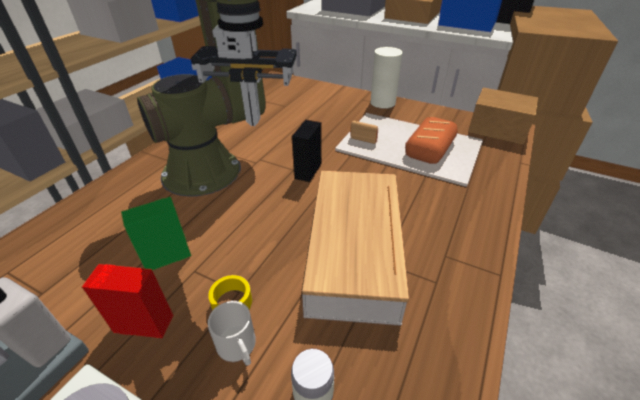

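The lid is shut: its upper face is level at 98.5 mm (expected 99). The bystanders haven't moved and the robot is clear.

```bash
python3 -c "
from cell import *
print(read_state()['clock']); print(sign_off())"
```

```text
14.4
the job is handed in; nothing more can be done
None
```

The carton now lies flat on its broad face towards the middle of the box, and the lid is fully shut. I handed the job in at 14.4 s with the robot touching nothing.

**First push missed:** the fingers passed over the carton without touching it. The camera put the fingertips about 25 mm above the reported TCP height. I went back, pushed lower, and the carton tipped over.

**Last checks:**
- **Carton:** before the lid was closed, its top measured about 61 mm, which is right for lying flat. An automatic outline fit of it failed because it picked up other surfaces, so I confirmed its position by eye in the picture.
- **Jar:** it was seen standing in place before I closed the lid. It cannot be seen now.
- **Lid:** its upper face is level at 98.5 mm across its width, against 99 mm expected.
- **Other things on the table:** the can, mug, tape and crust read within about 1 mm of where they started. The loaf reads within about 3 mm, which I take as depth noise because the arm never went near it.

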